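# Wedge the rocking chest

## Task

The small plywood chest on the bench rocks, because the foot under its orange-marked corner is too short. With your fingertips, push the wooden wedge along the bench under that foot, neither lifting the wedge nor shoving the chest out of place, until the chest stands level and no longer rocks when you press on it. Finish while holding: the program ends with the fingers still pressing firmly down on the orange corner and the chest staying level; leave everything else alone.

Things in the scene. Friction and masses are not known exactly. Their poses are not given: they have to be found in the camera images.
- chest: Plywood drawer chest, loose, 2.1 to 3 kg: box 220 mm (its x) by 260 mm (y), lid board 228 x 268 mm, underside 25 mm and flat top 100 mm above the bench. Origin on the bench under its centre, z up, level on its three good feet (22 mm thick, at (-90,-110), (-90,110), (90,110) mm). Drawers with steel knobs on its +x face. The fourth foot, at (90,-110) mm, is short.
- orange_corner (a point): Middle of the 50 x 50 mm orange patch on the chest's top above the short foot: (84,-104,100) mm in the chest's frame. Unwedged, 3 to 9 N down here tips the corner until the short foot meets the bench (7 to 14 mm lower, 0.05 to 0.10 rad). If the wedge carries it, its height stays within about 1.5 mm. Press here with 10 to 20 N, to test and at the end.
- foot_line (a point): Point on the bench straight below the axis of the short foot, (90,-110,0) mm in the chest's frame. The foot is a bare steel stub 18 mm thick that hangs 7 to 14 mm above the bench (differs from run to run); left alone, the chest stands on the three other feet.
- wedge: Dark wooden wedge, loose, 0.12 kg, lying flat, 60 mm wide (x), 150 mm long (y). Origin on the bench at the middle of the blue back face of its thick end; +y runs along it to the thin tip. Heel 20 mm high from y = 0 to 30 mm, then a straight ramp falling to 4 mm at the tip. Starts outside the chest's -y side, tip towards the short foot, in line within about 15 mm and 0.15 rad.
- wedge_tip (a point): Middle of the wedge's thin tip, at (0,150,0) mm in the wedge's frame. Push the wedge from its blue back face along the chest's +y. It slides with 0.5 to 1.5 N; pushing gets clearly heavier (3 N and more) when the ramp meets the foot, which is the snug place; pushed on with 8 N or more, the wedge shoves the chest along the bench.
- jar: Small amber jar, 56 mm across, 75 mm high, standing on the chest's top near the corner opposite the orange one; origin at the middle of its underside. Leave it.
- sanding_block: Cork sanding block 50 x 90 x 32 mm on the bench beside the chest's drawer face; origin under its centre. Leave it.
- screwdriver: Red-handled screwdriver lying on the bench on the robot's side of the wedge; origin on the tool's axis line. Leave it.
- can: Yellow-banded varnish can, 90 mm across, 110 mm high, loose on the bench to the left; origin under its centre. Leave it.
- bottle: Clear bottle, 64 mm across, 200 mm high, loose on the bench to the left; origin under its centre. Leave it.
Not all that is in view belongs to the job. Of the things like the wedge, leave any that is green; of the rest the smaller one is meant.

How it is judged:
By the outcome, as a careful person would: the job done as asked, in the order asked, and still so for the second after the job is handed in, while the arm keeps its last pose, push and grip.
It also fails if it takes over 48 s, if anything falls off the work surface, if the arm or the gripper's body presses on something with over 40 N, if the wrist force passes 120 N, or if a joint passes its speed limit or range.

## Robot

A 7-joint arm with a two-finger parallel gripper is mounted at the origin on the work surface. World frame = base frame: x ahead of the robot, y to its left, z up, the work surface at z = 0. Lengths are in mm, angles in rad, forces in N, time in s.
With the tool pointing down it reaches from about 350 to 900 mm from the base axis. Payload 8.1 kg.
Tool frame: the origin (TCP) lies between the finger pads; the fingertips stand 25 mm ahead of it and the grasp point (between the pads) lies 6 mm ahead of it; z points along the fingers, y is the direction in which the jaws open and shut (so a half turn about z gives the same grasp; the last joint's range is limited). The gripper opens to 85 mm and grips with 20 to 120 N. Pads are 22 mm wide; open, the fingers measure 114 mm over their backs; the gripper's body (76 mm by 85 mm) begins 54 mm behind the grasp point. The pads swing forward as they close: fully open they stand 13 mm farther back than shut.
Start: joints at [-1.281, 0.434, 0.025, 1.573, -0.012, 1.134, -0.075], TCP at [239.262, 577.402, 256.323] pointing down, gripper open.
Joint ranges: [-2.62, 2.62], [-0.44, 2.09], [-1.27, 1.32], [0.08, 2.57], [-1.32, 4.46], [0.12, 2], [-2.74, 2.74]. Speed limits (rad/s): [2.22, 2.22, 3.01, 3.01, 3.14, 3.14, 3.14].

## Interface

Orientations are given as a 3x3 rotation matrix whose columns are the frame's x, y, z axes.
In Python, from station import robot gives the robot as it stands.
- The arm moves only by the tool send_rows, never from a script. Its argument "increments" is a list of rows, each a list of 3 entries, a list of its own where there are three numbers: the turn, a rotation vector about the tool's x, y, z in rad, then the shift along the tool's x, y, z in cm, then the gripper's target within -1 to 1 (shut at 1, half-way at 0, fully open at -1). A call has 1 to 12 rows; each row shifts and turns the commanded pose from where the row before left it, along the tool's axes as they then stand; what a row does not reach is not made up. A row lasts 1/12 s, in which the tool goes at most 41.7 mm and 7.16 degrees, less where a joint would pass 70% of its speed; a pose out of reach is approached as far as the arm can. A call is refused whole if a number of a shift passes 4.17 or a number of a turn 0.125, either way. A call with a gripper value outside its range is refused whole. The fingers move at their own pace and stop on an object; the grip force is fixed at half the most. Time passes only in rows, so rows that do not move let the fingers close. It gives the time, the measured TCP pose, the force and the opening at its end, in the units of the state.
- robot.read_state(): the state, without advancing time (a new reading comes with each control period).
- robot.get_image(name): name is "side" or "top" or "wrist"; returns a dict with "image" (384x512x3 uint8, blue, green, red), "range_z" (384x512 float32, mm along the optical axis (not along the pixel's ray), 0 where there is no reading), "vfov" (degrees; the focal length in pixels is half the picture's height over the tangent of half this angle, whatever the lens; pixels are square), "cx", "cy" (the principal point, pixels), "cam_to_world" (4x4, takes a point from camera to world coordinates). Camera axes: x right, y up, looking along -z (the intrinsics and any distortion apply to the point x, -y, -z); pixel columns grow to the right and rows downward; lengths in mm; the calibration is good to about 2 mm. The wrist camera is an equidistant fisheye: a pixel r from the principal point sees the ray r / f radians off the axis. A picture is of the moment at which its call begins.
- robot.close_job(): hands the job in, once; it reports no verdict.
The state is a dict: "t": time; "joints": joint angles; "dq": joint speeds; "joint_torque": joint torques, N m; "position": TCP position; "tool_rot": TCP orientation; "ft_force": force on the tool from outside, world axes, zero at the start; "ft_torque": the same for the moment, N m; "width": finger opening in mm.
Only numpy, scipy, OpenCV 4.12 (cv2) and the standard library are available. Lean on these libraries where they do the work, as an engineer would, in place of code of your own. Each camera call takes 0.05 s, during which the arm holds its last target. There are 200 camera calls.

## Working session

There is one attempt and no reset: what is moved stays moved. The work goes in short steps, Python scripts to look and compute and a tool call to move; the robot and the scene stay as the last step left them, time stands still between calls to the robot, and variables do not carry over. Pictures are saved under pics/ and viewed, about 8 in all and at most 12, crops included, and the job is handed in when it is done.

Besides the shell and the picture viewer there is one more tool, called after "Request:" as name(argument=value, ...), one argument or row to a line, values as JSON. send_rows: Moves the arm, as the interface text tells. Its arguments: {"type":"object","properties":{"increments":{"type":"array","items":{"type":"array"}}},"required":["increments"]}

```bash
mkdir -p pics; ls; cat > h.py <<'E'
import numpy as np, cv2
from station import robot
def grab(n,f):
    d=robot.get_image(n); cv2.imwrite(f'pics/{f}.png',d['image'])
    np.savez(f'pics/{f}.npz',**{k:np.array(v) for k,v in d.items()}); return d
def load(f): return dict(np.load(f'pics/{f}.npz'))
def px(d,u,v,z=None,r=2):
    """world point at pixel by range, or by intersecting plane z"""
    f=192/np.tan(np.radians(float(d['vfov']))/2); M=d['cam_to_world']
    x,y=(u-d['cx'])/f,-(v-d['cy'])/f
    if z is None:
        p=d['range_z'][int(v)-r:int(v)+r+1,int(u)-r:int(u)+r+1]; p=np.median(p[p>0]) if (p>0).any() else np.nan
        c=np.array([x*p,y*p,-p,1])
        return (M@c)[:3]
    w=M[:3,:3]@np.array([x,y,-1]); o=M[:3,3]
    return o+w*(z-o[2])/w[2]
E
python3 - <<'E'
from h import *
a=grab('top','t0');b=grab('side','s0')
print(robot.read_state())
for d in(a,b):print(d['vfov'],d['cx'],d['cy'],d['cam_to_world'].round(2).tolist())
cv2.imwrite('pics/t0b.png',cv2.resize(a['image'],(800,600)));cv2.imwrite('pics/s0b.png',cv2.resize(b['image'],(800,600)))
E
```

```text
pics
{'t': 0.1, 'joints': array([-1.28059653,  0.43514839,  0.02498859,  1.57399896, -0.01159752,
        1.13397905, -0.07506463]), 'dq': array([ 0.00149565, -0.0040538 , -0.00150541, -0.00333728, -0.0001809 ,
        0.00093324, -0.0014602 ]), 'joint_torque': array([ 3.36091332e-03, -6.71751094e+01,  1.02833144e+00, -3.16902351e+01,
        1.58498925e-02,  7.20536424e-03,  2.69148995e-05]), 'position': array([239.13294562, 577.00249128, 255.61040854]), 'tool_rot': array([[-9.23823207e-01,  3.82819172e-01, -4.04147339e-04],
       [ 3.82819362e-01,  9.23822262e-01, -1.32864104e-03],
       [-1.35268954e-04, -1.38214485e-03, -9.99999036e-01]]), 'ft_force': array([-0.12746918, -0.63655042, -0.44124384]), 'ft_torque': array([0.00358808, 0.02293831, 0.04808493]), 'width': 85.59876713582617}
50.1310270579348 261.2593597682565 185.95200225960826 [[0.01, 1.0, -0.05, 351.4], [-1.0, 0.01, -0.02, 77.85], [-0.02, 0.05, 1.0, 1177.44], [0.0, 0.0, 0.0, 1.0]]
43.88504447855501 253.17477329685335 181.67682221198726 [[-0.63, -0.57, 0.53, 1245.4], [0.78, -0.45, 0.44, 798.67], [-0.01, 0.69, 0.73, 1269.26], [0.0, 0.0, 0.0, 1.0]]
```

View pics/t0b.png

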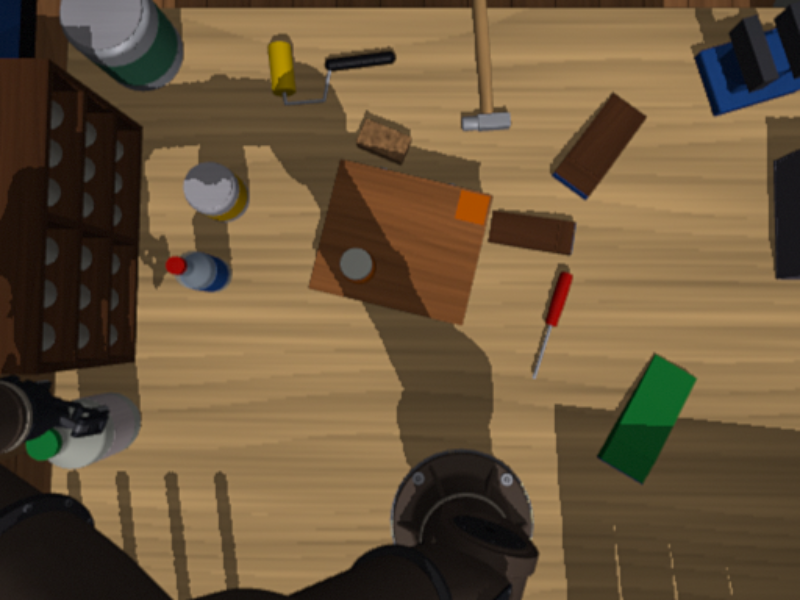

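View pics/s0b.png

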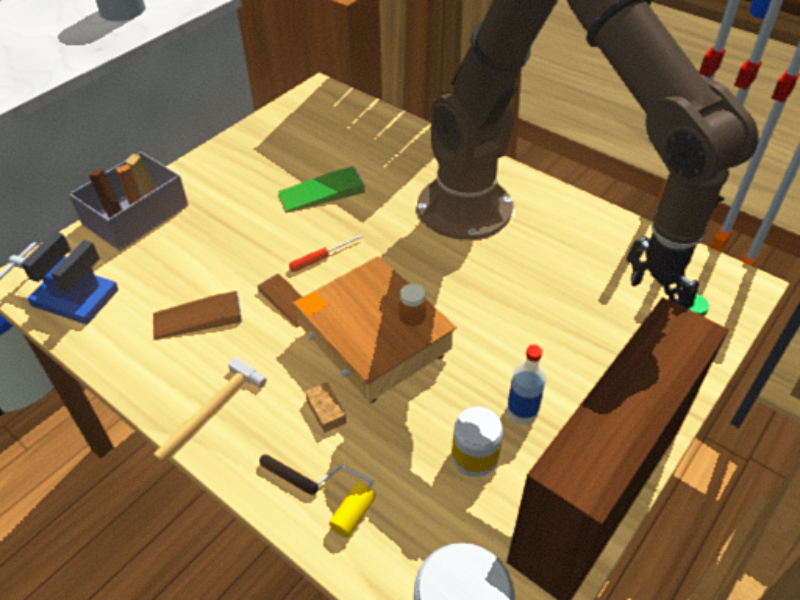

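The top view has the chest at about (400,240) and the orange patch at (473,207). The small dark wedge is at (490–575, 210–255), with a bigger brown decoy at (600,147) and the green one at (648,418). The screwdriver is at (553,320). Next I'll crop in for corner pixels.

```bash
python3 - <<'E'
from h import *
d=load('t0'); im=d['image'][90:220,190:380]
cv2.imwrite('pics/t0c.png',cv2.resize(im,None,fx=4.2,fy=4.2,interpolation=cv2.INTER_CUBIC))
E
```

```text
(no output)
```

View pics/t0c.png

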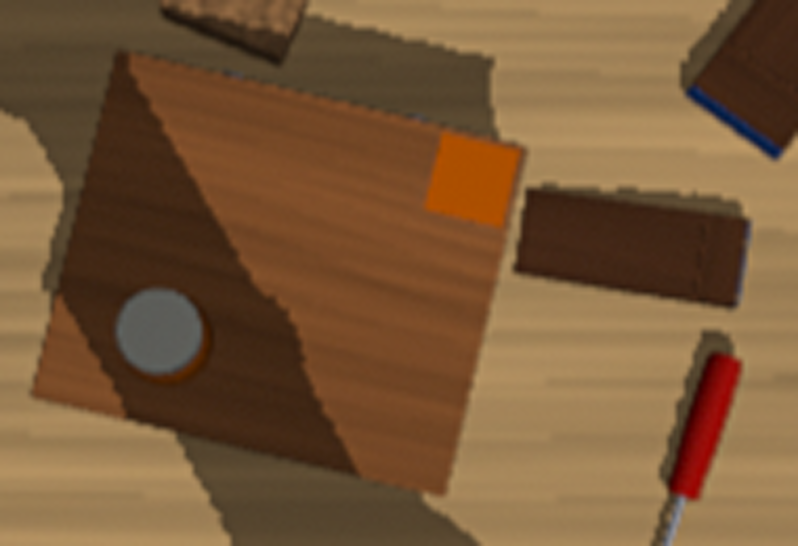

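The crop puts the lid corners at (122,52), (526,147), (445,495) and (32,397). The wedge's back edge runs (749,221)–(737,307) and its tip runs (527,187)–(515,272). The heel line is at about x=700.

```bash
python3 - <<'E'
from h import *
d=load('t0'); P=lambda u,v,z:px(d,190+(u+.5)/4.2-.5,90+(v+.5)/4.2-.5,z)
L=[P(*c,100) for c in[(122,52),(526,147),(445,495),(32,397)]] # (+x,+y),(+x,-y),(-x,-y),(-x,+y)
L=np.array(L)[:,:2]; ref=np.array([[114,134],[114,-134],[-114,-134],[-114,134]],float)
c=L.mean(0); U,S,Vt=np.linalg.svd(ref.T@(L-c)); R=Vt.T@U.T
print('chest',c,np.arctan2(R[1,0],R[0,0]),'res',(ref@R.T+c-L).round(1).tolist())
B=[P(749,221,20),P(737,307,20)];T=[P(527,187,4),P(515,272,4)]
b=(B[0]+B[1])[:2]/2;t=(T[0]+T[1])[:2]/2
print('wedge back',b,'tip',t,'len',np.linalg.norm(t-b),'wid',np.linalg.norm(B[0]-B[1]))
w=t-b; print('wedge dir yaw',np.arctan2(-w[0],w[1]))
for n,p in(('back',b),('tip',t)): print(n,'in chest',R.T@(p-c))
print('foot',R@[90,-110]+c,'orange',R@[84,-104]+c, 'patch px',P(475,180,100))
print('+y',R[:,1])
for q in [(660,430),(740,360),(690,497)]: print('sd',P(*q,15))
# depth check
for q in [(475,180),(630,230),(725,260),(780,300)]: print(q,px(d,190+q[0]/4.2,90+q[1]/4.2))
E
```

```text
chest [493.9614615  110.55874179] -0.22924944776364134 res [[1.9, 2.7], [0.7, -2.6], [-2.1, -0.9], [-0.5, 0.9]]
wedge back [ 511.59976059 -197.91182363] tip [536.68392326 -50.67804751] len 149.3552812872886 wid 58.821581887844005
wedge dir yaw -0.16874937438868703
back in chest [  87.2757417  -296.39187612]
tip in chest [  78.24524757 -147.30985097]
foot [556.60967827 -17.01555396] orange [552.13013492  -9.80905055] patch px [552.70841161 -11.23319853 100.        ]
+y [0.22724667 0.97383723]
sd [ 399.65323667 -142.88340901   15.        ]
sd [ 447.21713007 -196.70741622   15.        ]
sd [ 354.83267914 -162.7889651    15.        ]
(475, 180) [551.48336369 -12.1446537  101.15306362]
(630, 230) [ 533.81918548 -124.09371095   15.39718524]
(725, 260) [ 513.01265445 -186.75412553   20.7856117 ]
(780, 300) [ 488.52857602 -228.50351103    1.01198298]
```

Request:
send_rows(
  increments=[
    [[0,0,0.117],[0,0,-0.6],0.3],
    [[0,0,0.117],[0,0,-0.6],0.3],
    [[0,0,0.117],[0,0,-0.6],0.3],
    [[0,0,0.117],[0,0,-0.6],0.3],
    [[0,0,0.117],[0,0,-0.6],0.3],
    [[0,0,0.117],[0,0,-0.6],0.3],
    [[0,0,0.117],[0,0,-0.6],0.3],
    [[0,0,0.117],[0,0,-0.6],0.3],
    [[0,0,0.117],[0,0,-0.6],0.3],
    [[0,0,0.117],[0,0,-0.6],0.3],
    [[0,0,0.117],[0,0,-0.6],0.3],
    [[0,0,0.117],[0,0,-0.6],0.3],
  ],
)

```text
t: 1.1
position: [239.1, 577.2, 328.2]
tool_rot: [[0.23, 0.973, -0.0], [0.973, -0.23, -0.001], [-0.001, -0.0, -1.0]]
ft_force: [-0.3, -0.2, 0.1]
width: 29.7
```

Request:
send_rows(
  increments=[
    [[0,0,0],[-3.0,1.8,0],0.3],
    [[0,0,0],[-3.0,1.8,0],0.3],
    [[0,0,0],[-3.0,1.8,0],0.3],
    [[0,0,0],[-3.0,1.8,0],0.3],
    [[0,0,0],[-3.0,1.8,0],0.3],
    [[0,0,0],[-3.0,1.8,0],0.3],
    [[0,0,0],[-3.0,1.8,0],0.3],
    [[0,0,0],[-3.0,1.8,0],0.3],
    [[0,0,0],[-3.0,1.8,0],0.3],
    [[0,0,0],[-3.0,1.8,0],0.3],
    [[0,0,0],[-3.0,1.8,0],0.3],
    [[0,0,0],[-3.0,1.8,0],0.3],
  ],
)

```text
t: 2.1
position: [369.0, 176.3, 328.2]
tool_rot: [[0.224, 0.975, -0.0], [0.975, -0.224, 0.0], [0.0, -0.0, -1.0]]
ft_force: [1.2, -0.0, 0.9]
width: 30.0
```

Request:
send_rows(
  increments=[
    [[0,0,0],[-3.0,1.8,0],0.3],
    [[0,0,0],[-3.0,1.8,0],0.3],
    [[0,0,0],[-3.0,1.8,0],0.3],
    [[0,0,0],[-3.0,1.8,0],0.3],
    [[0,0,0],[-3.0,1.8,0],0.3],
    [[0,0,0],[-3.0,1.8,0],0.3],
    [[0,0,0],[-3.0,1.8,0],0.3],
    [[0,0,0],[-3.0,1.8,0],0.3],
    [[0,0,0],[-3.0,1.8,0],0.3],
    [[0,0,0],[-3.0,1.8,0],0.3],
    [[0,0,0],[-3.0,1.8,0],0.3],
    [[0,0,0],[-3.0,1.8,0],0.3],
  ],
)

```text
t: 3.1
position: [499.2, -222.5, 327.8]
tool_rot: [[0.223, 0.975, -0.001], [0.975, -0.223, 0.0], [0.0, -0.001, -1.0]]
ft_force: [-0.4, 1.5, 0.7]
width: 30.0
```

```bash
cat >> h.py <<'E'
C=np.array([493.96,110.56]); A=-0.2292; R2=np.array([[np.cos(A),-np.sin(A)],[np.sin(A),np.cos(A)]])
def st():
    s=robot.read_state(); T=s['tool_rot']
    print('t',round(s['t'],2),'pos',s['position'].round(1),'chest xy',(R2.T@(s['position'][:2]-C)).round(1),'width',round(s['width'],1))
    f=s['ft_force']; print('F chest x,y,z',(R2.T@f[:2]).round(2),f[2].round(2),'tool x in chest',(R2.T@T[:2,0]).round(4),'z',T[:,2].round(3)); print('q',s['joints'].round(2))
E
python3 - <<'E'
from h import *
st(); d=grab('wrist','w1'); cv2.imwrite('pics/w1b.png',cv2.resize(d['image'],(800,600)))
print(d['cam_to_world'].round(2).tolist())
E
```

```text
t 3.1 pos [ 499.2 -222.5  327.8] chest xy [  80.7 -323.1] width 30.0
F chest x,y,z [-0.71  1.34] 0.7 tool x in chest [-0.004  1.   ] z [-0.001  0.    -1.   ]
q [-0.39  0.34  0.97  1.71 -0.29  1.25  0.42]
[[0.97, 0.21, 0.07, 518.53], [-0.22, 0.92, 0.32, -140.56], [-0.0, -0.33, 0.95, 445.36], [0.0, 0.0, 0.0, 1.0]]
```

View pics/w1b.png

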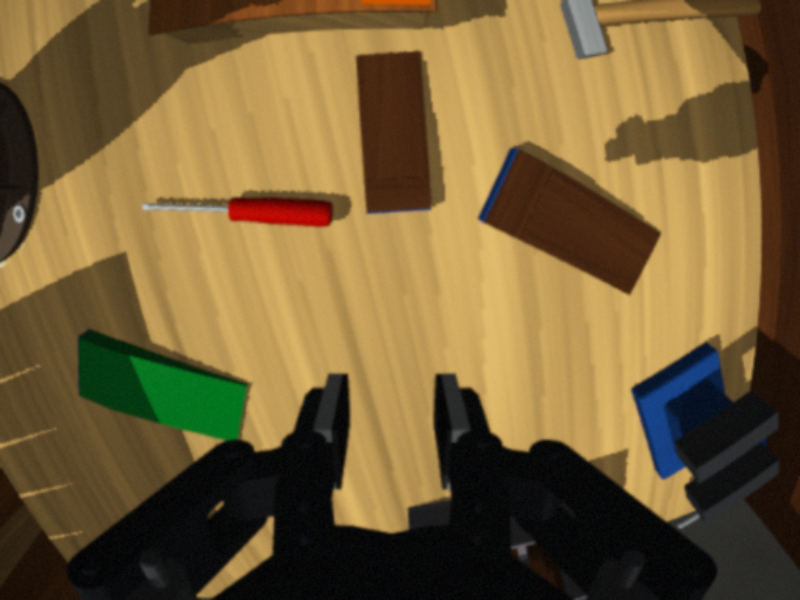

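The wrist view has the wedge dead ahead of the fingers: its blue back edge is at (368–430, 210) and the fingers are centred at x≈392. The screwdriver handle ends at (332,213), clear of the descent. Going down behind the wedge.

Request:
send_rows(
  increments=[
    [[0,0,0],[-0.3,0.3,2.5],0.3],
    [[0,0,0],[-0.3,0.2,2.5],0.3],
    [[0,0,0],[-0.2,0.1,2.5],0.3],
    [[0,0,0],[0,0,2.5],0.3],
    [[0,0,0],[0,0,2.5],0.3],
    [[0,0,0],[0,0,2.5],0.3],
    [[0,0,0],[0,0,2.5],0.3],
    [[0,0,0],[0,0,2.5],0.3],
    [[0,0,0],[0,0,2.5],0.3],
    [[0,0,0],[0,0,2.5],0.3],
    [[0,0,0],[0,0,2.0],0.3],
    [[0,0,0],[0,0,0],0.3],
  ],
)

```text
t: 4.15
position: [500.7, -228.9, 54.8]
tool_rot: [[0.224, 0.975, -0.006], [0.975, -0.224, 0.002], [0.001, -0.006, -1.0]]
ft_force: [-0.6, 0.2, 0.5]
width: 29.5
```

```bash
python3 - <<'E'
from h import *
st()
E
```

```text
t 4.15 pos [ 500.7 -228.9   54.8] chest xy [  83.7 -329. ] width 29.5
F chest x,y,z [-0.63  0.08] 0.47 tool x in chest [-0.0032  1.    ] z [-0.006  0.002 -1.   ]
q [-0.14  0.66  0.69  1.99 -0.64  0.72  0.72]
```

Request:
send_rows(
  increments=[
    [[0,0,0],[0,0.3,0.8],0.3],
    [[0,0,0],[0,0,0.8],0.3],
    [[0,0,0],[0,0,0.6],0.3],
    [[0,0,0],[0,0,0.2],0.3],
    [[0,0,0],[0,0,0],0.3],
  ],
)

```text
t: 4.57
position: [505.9, -230.8, 34.3]
tool_rot: [[0.224, 0.975, 0.0], [0.975, -0.224, 0.0], [0.0, -0.0, -1.0]]
ft_force: [-0.3, 0.3, 0.0]
width: 30.1
```

```bash
python3 - <<'E'
from h import *
st(); d=grab('wrist','w2'); cv2.imwrite('pics/w2b.png',cv2.resize(d['image'],(800,600)))
E
```

```text
t 4.57 pos [ 505.9 -230.8   34.3] chest xy [  89.2 -329.8] width 30.1
F chest x,y,z [-0.34  0.26] 0.01 tool x in chest [-0.0032  1.    ] z [ 0.  0. -1.]
q [-0.12  0.7   0.66  1.99 -0.67  0.68  0.74]
```

View pics/w2b.png

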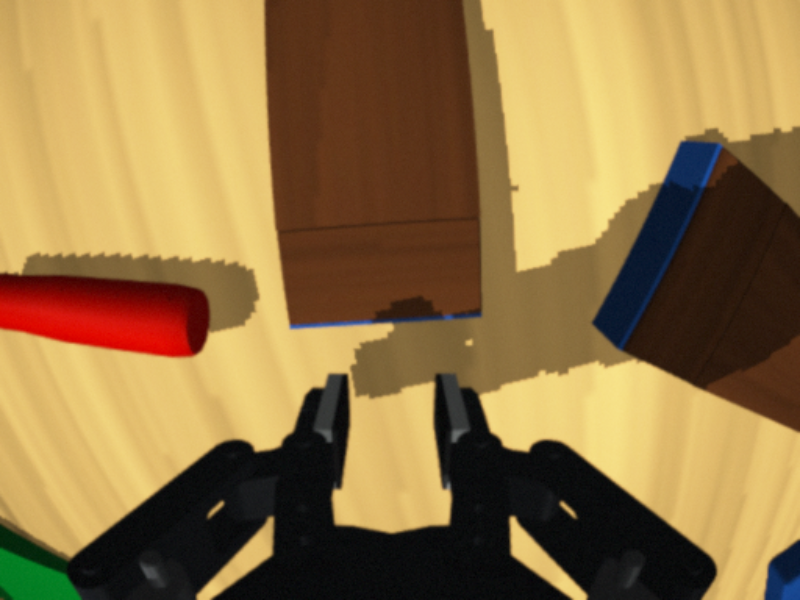

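The wedge's back edge spans (290–481, 320), square to within 0.06 rad and centred on the fingers. I'll lower 4 mm and start pushing.

Request:
send_rows(
  increments=[
    [[0,0,0],[0.5,0,0.4],0.3],
    [[0,0,0],[0.5,0,0],0.3],
    [[0,0,0],[0.4,0,0],0.3],
    [[0,0,0],[0.4,0,0],0.3],
    [[0,0,0],[0.4,0,0],0.3],
    [[0,0,0],[0.4,0,0],0.3],
    [[0,0,0],[0.4,0,0],0.3],
    [[0,0,0],[0.4,0,0],0.3],
    [[0,0,0],[0.4,0,0],0.3],
    [[0,0,0],[0.4,0,0],0.3],
    [[0,0,0],[0.4,0,0],0.3],
    [[0,0,0],[0.4,0,0],0.3],
  ],
)

```text
t: 5.62
position: [517.2, -181.9, 30.4]
tool_rot: [[0.224, 0.975, 0.0], [0.975, -0.224, -0.0], [-0.0, 0.0, -1.0]]
ft_force: [-0.4, -1.0, 1.3]
width: 30.0
```

```bash
python3 - <<'E'
from h import *
st()
E
```

```text
t 5.62 pos [ 517.2 -181.9   30.4] chest xy [  89.1 -279.5] width 30.0
F chest x,y,z [-0.16 -1.04] 1.32 tool x in chest [-0.0029  1.    ] z [ 0. -0. -1.]
q [-0.21  0.7   0.66  2.01 -0.69  0.67  0.67]
```

Request:
send_rows(
  increments=[
    [[0,0,0],[0.3,0,0],0.3],
    [[0,0,0],[0.3,0,0],0.3],
    [[0,0,0],[0.3,0,0],0.3],
  ],
)

```text
t: 5.87
position: [519.2, -173.2, 30.3]
tool_rot: [[0.224, 0.975, 0.0], [0.975, -0.224, -0.0], [-0.0, 0.0, -1.0]]
ft_force: [-0.4, -1.1, 0.6]
width: 30.0
```

```bash
python3 - <<'E'
from h import *
st(); d=grab('top','t1'); s=grab('side','s1')
a=cv2.resize(d['image'][90:220,190:380],None,fx=4.2,fy=4.2,interpolation=cv2.INTER_CUBIC)
cv2.imwrite('pics/t1c.png',a)
E
```

```text
t 5.87 pos [ 519.2 -173.2   30.3] chest xy [  89.  -270.6] width 30.0
F chest x,y,z [-0.09 -1.15] 0.65 tool x in chest [-0.0031  1.    ] z [ 0. -0. -1.]
q [-0.23  0.69  0.66  2.01 -0.69  0.67  0.66]
```

Request:
send_rows(
  increments=[
    [[0,0,0],[0.2,0,0],0.3],
    [[0,0,0],[0.2,0,0],0.3],
    [[0,0,0],[0.2,0,0],0.3],
    [[0,0,0],[0.2,0,0],0.3],
  ],
)

```text
t: 6.3
position: [520.9, -165.5, 30.3]
tool_rot: [[0.224, 0.975, 0.0], [0.975, -0.224, 0.0], [0.0, 0.0, -1.0]]
ft_force: [0.2, -0.2, 0.1]
width: 29.6
```

View pics/t1c.png

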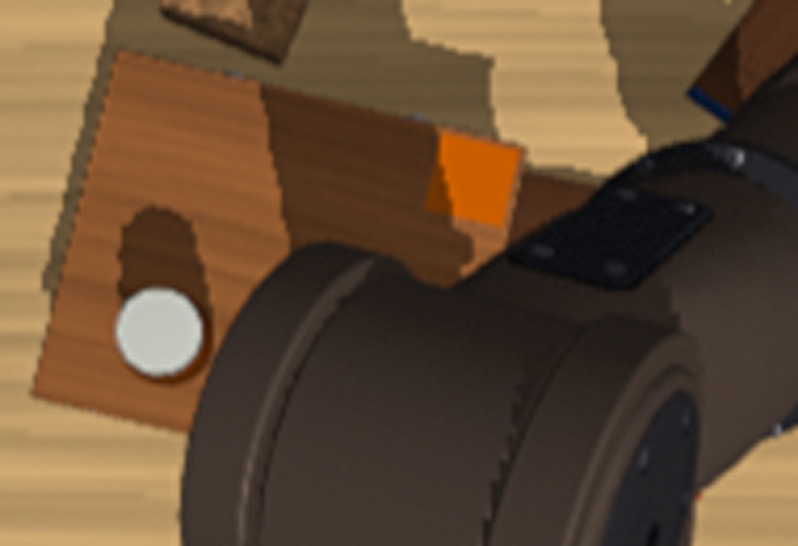

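The top view shows the chest and orange patch at the same pixels as before, e.g. the corner at (525,147). The wedge is just entering under the lid edge. I'll continue in small steps.

Request:
send_rows(
  increments=[
    [[0,0,0],[0.2,0,0],0.3],
    [[0,0,0],[0.2,0,0],0.3],
    [[0,0,0],[0.2,0,0],0.3],
  ],
)

```text
t: 6.55
position: [522.2, -159.6, 30.3]
tool_rot: [[0.224, 0.975, -0.0], [0.975, -0.224, 0.0], [0.0, -0.0, -1.0]]
ft_force: [-0.6, -0.4, 0.7]
width: 29.6
```

Request:
send_rows(
  increments=[
    [[0,0,0],[0.2,0,0],0.3],
    [[0,0,0],[0.2,0,0],0.3],
    [[0,0,0],[0.2,0,0],0.3],
  ],
)

```text
t: 6.8
position: [523.6, -153.7, 30.3]
tool_rot: [[0.224, 0.975, -0.0], [0.975, -0.224, 0.0], [0.0, -0.0, -1.0]]
ft_force: [-0.2, -1.1, -0.0]
width: 29.7
```

Request:
send_rows(
  increments=[
    [[0,0,0],[0.2,0,0],0.3],
    [[0,0,0],[0.2,0,0],0.3],
  ],
)

```text
t: 6.97
position: [524.5, -149.8, 30.3]
tool_rot: [[0.224, 0.975, 0.0], [0.975, -0.224, 0.0], [0.0, -0.0, -1.0]]
ft_force: [-0.2, -0.4, -0.4]
width: 30.0
```

Request:
send_rows(
  increments=[
    [[0,0,0],[0.2,0,0],0.3],
    [[0,0,0],[0.2,0,0],0.3],
  ],
)

```text
t: 7.13
position: [525.4, -145.9, 30.3]
tool_rot: [[0.224, 0.975, -0.0], [0.975, -0.224, 0.0], [0.0, -0.0, -1.0]]
ft_force: [-0.4, -0.4, -0.6]
width: 29.7
```

Request:
send_rows(
  increments=[
    [[0,0,0],[0.2,0,0],0.3],
    [[0,0,0],[0.2,0,0],0.3],
  ],
)

```text
t: 7.3
position: [526.3, -142.0, 30.3]
tool_rot: [[0.224, 0.975, 0.0], [0.975, -0.224, 0.0], [0.0, 0.0, -1.0]]
ft_force: [0.4, -1.9, -0.0]
width: 30.1
```

Request:
send_rows(
  increments=[
    [[0,0,0],[0.1,0,0],0.3],
    [[0,0,0],[0.1,0,0],0.3],
  ],
)

```text
t: 7.47
position: [526.7, -140.1, 30.3]
tool_rot: [[0.224, 0.975, 0.0], [0.975, -0.224, 0.0], [0.0, 0.0, -1.0]]
ft_force: [0.2, -0.1, -1.0]
width: 29.6
```

Request:
send_rows(
  increments=[
    [[0,0,0],[0.2,0,0],0.3],
    [[0,0,0],[0.2,0,0],0.3],
  ],
)

```text
t: 7.63
position: [527.6, -136.3, 30.3]
tool_rot: [[0.224, 0.975, 0.0], [0.975, -0.224, 0.0], [0.0, 0.0, -1.0]]
ft_force: [0.1, -1.3, 0.1]
width: 29.5
```

Request:
send_rows(
  increments=[
    [[0,0,0],[0.2,0,0],0.3],
    [[0,0,0],[0.2,0,0],0.3],
  ],
)

```text
t: 7.8
position: [528.5, -132.5, 30.3]
tool_rot: [[0.224, 0.975, 0.0], [0.975, -0.224, -0.0], [-0.0, 0.0, -1.0]]
ft_force: [-0.9, -3.6, -0.8]
width: 29.8
```

```bash
python3 - <<'E'
from h import *
for i in range(4):
    d=grab('wrist','w3'); st()
E
```

```text
t 7.85 pos [ 528.6 -132.2   30.3] chest xy [  88.9 -228.6] width 30.0
F chest x,y,z [-0.42 -1.03] 0.89 tool x in chest [-0.0033  1.    ] z [ 0. -0. -1.]
q [-0.31  0.69  0.67  2.02 -0.69  0.67  0.59]
t 7.9 pos [ 528.6 -132.2   30.3] chest xy [  88.9 -228.6] width 29.7
F chest x,y,z [-0.03 -0.2 ] -0.05 tool x in chest [-0.0034  1.    ] z [ 0.  0. -1.]
q [-0.31  0.69  0.67  2.02 -0.69  0.67  0.59]
t 7.95 pos [ 528.6 -132.2   30.3] chest xy [  88.9 -228.5] width 29.8
F chest x,y,z [0.83 0.06] -0.58 tool x in chest [-0.0034  1.    ] z [ 0.  0. -1.]
q [-0.31  0.69  0.67  2.02 -0.69  0.67  0.59]
t 8.0 pos [ 528.6 -132.2   30.3] chest xy [  88.9 -228.6] width 30.2
F chest x,y,z [0.36 0.43] 0.02 tool x in chest [-0.0035  1.    ] z [ 0.  0. -1.]
q [-0.31  0.69  0.67  2.02 -0.69  0.67  0.59]
```

Request:
send_rows(
  increments=[
    [[0,0,0],[0.1,0,0],0.3],
  ],
)

```text
t: 8.08
position: [528.6, -132.0, 30.3]
tool_rot: [[0.224, 0.974, 0.0], [0.974, -0.224, -0.001], [-0.001, 0.0, -1.0]]
ft_force: [-0.6, -4.4, -1.1]
width: 29.5
```

```bash
python3 - <<'E'
from h import *
for i in range(3):
    d=grab('wrist','w3'); st()
d=grab('top','t2')
E
```

```text
t 8.13 pos [ 528.6 -132.    30.3] chest xy [  88.8 -228.3] width 29.3
F chest x,y,z [-0.07 -2.17] 0.29 tool x in chest [-0.0027  1.    ] z [-0.    -0.001 -1.   ]
q [-0.31  0.69  0.67  2.02 -0.69  0.67  0.59]
t 8.18 pos [ 528.6 -132.    30.3] chest xy [  88.8 -228.3] width 30.1
F chest x,y,z [-0.03 -2.86] -0.41 tool x in chest [-0.0027  1.    ] z [-0.    -0.001 -1.   ]
q [-0.31  0.69  0.67  2.02 -0.69  0.67  0.59]
t 8.23 pos [ 528.6 -131.9   30.3] chest xy [  88.8 -228.3] width 29.9
F chest x,y,z [-0.61 -2.98] 0.19 tool x in chest [-0.0027  1.    ] z [-0. -0. -1.]
q [-0.31  0.69  0.67  2.02 -0.69  0.67  0.59]
```

Request:
send_rows(
  increments=[
    [[0,0,0],[0.1,0,0],0.3],
  ],
)

```text
t: 8.37
position: [528.7, -131.4, 30.3]
tool_rot: [[0.225, 0.974, -0.0], [0.974, -0.225, -0.001], [-0.001, 0.0, -1.0]]
ft_force: [-1.8, -5.6, -0.8]
width: 30.1
```

```bash
python3 - <<'E'
from h import *
for i in range(3):
    d=grab('wrist','w3'); st()
d=grab('top','t2')
a=cv2.resize(d['image'][90:220,190:380],None,fx=2.1,fy=2.1,interpolation=cv2.INTER_CUBIC)
b=cv2.resize(load('w3')['image'],(400,300)); s=grab('side','s2')
s0=load('s0')
e=cv2.resize(s['image'][160:280,150:310],(400,300),interpolation=cv2.INTER_CUBIC); f=cv2.resize(s0['image'][160:280,150:310],(400,300),interpolation=cv2.INTER_CUBIC)
cv2.imwrite('pics/m2.png',np.vstack([np.hstack([cv2.resize(a,(400,300)),b]),np.hstack([f,e])]))
E
```

```text
t 8.42 pos [ 528.7 -131.3   30.3] chest xy [  88.8 -227.6] width 29.8
F chest x,y,z [-0.84 -4.7 ] 0.63 tool x in chest [-0.0024  1.    ] z [-0.    -0.001 -1.   ]
q [-0.32  0.69  0.67  2.02 -0.69  0.67  0.58]
t 8.47 pos [ 528.7 -131.3   30.3] chest xy [  88.8 -227.6] width 29.8
F chest x,y,z [-0.77 -5.12] -1.49 tool x in chest [-0.0024  1.    ] z [-0.    -0.001 -1.   ]
q [-0.32  0.69  0.67  2.02 -0.69  0.67  0.58]
t 8.52 pos [ 528.7 -131.3   30.3] chest xy [  88.8 -227.6] width 30.2
F chest x,y,z [-0.32 -4.06] -0.9 tool x in chest [-0.0025  1.    ] z [-0.    -0.001 -1.   ]
q [-0.31  0.69  0.67  2.02 -0.69  0.67  0.58]
```

View pics/m2.png

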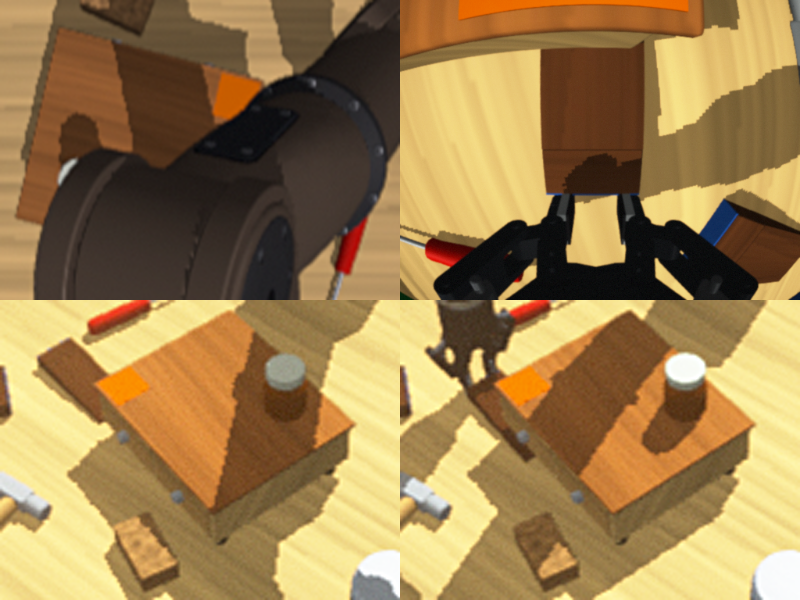

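The composite shows the wedge square and centred under the corner: its back edge is at (545–642, 192) in the wrist view, touching both fingers. The chest is unmoved between the two side crops. It's snug at 4–5 N, so I'll back off, rise, close the fingers and go over the orange corner.

Request:
send_rows(
  increments=[
    [[0,0,0],[-0.5,0,0],0.3],
    [[0,0,0],[-1.0,0,0],0.3],
    [[0,0,0],[-1.5,0,0],0.3],
    [[0,0,0],[0,0,-1.5],0.3],
    [[0,0,0],[0,0,-2.5],0.3],
    [[0,0,0],[0,0,-2.5],1],
    [[0,0,0],[0,0,-2.5],1],
    [[0,0,0],[0,0,-2.5],1],
    [[0,0,0],[0,0,-2.0],1],
    [[0,0,0],[0,0,0],1],
  ],
)

```text
t: 9.45
position: [523.9, -161.1, 169.0]
tool_rot: [[0.225, 0.974, 0.006], [0.974, -0.225, -0.0], [0.001, 0.006, -1.0]]
ft_force: [0.7, -1.6, 1.0]
width: 0.1
```

Request:
send_rows(
  increments=[
    [[0,0,0],[1.5,0,0],1],
    [[0,0,0],[2.0,-0.1,0],1],
    [[0,0,0],[2.0,-0.2,0],1],
    [[0,0,0],[2.0,-0.1,0],1],
    [[0,0,0],[2.0,-0.1,0],1],
    [[0,0,0],[2.0,0,0],1],
    [[0,0,0],[2.0,0,0],1],
    [[0,0,0],[1.5,0,0],1],
    [[0,0,0],[0.2,0,0],1],
    [[0,0,0],[0,0,0],1],
  ],
)

```text
t: 10.28
position: [551.3, -9.9, 164.8]
tool_rot: [[0.222, 0.975, -0.001], [0.975, -0.222, 0.0], [0.0, -0.001, -1.0]]
ft_force: [-0.6, -1.2, 0.2]
width: -0.3
```

```bash
python3 - <<'E'
from h import *
st(); d=grab('wrist','w4'); s=grab('side','s3')
e=cv2.resize(s['image'][160:280,150:310],(400,300),interpolation=cv2.INTER_CUBIC)
cv2.imwrite('pics/m3.png',np.hstack([cv2.resize(d['image'],(400,300)),e]))
E
```

```text
t 10.28 pos [551.3  -9.9 164.8] chest xy [  83.2 -104.3] width -0.3
F chest x,y,z [-0.34 -1.3 ] 0.22 tool x in chest [-0.0051  1.    ] z [-0.001  0.    -1.   ]
q [-0.68  0.53  0.87  1.91 -0.5   0.93  0.21]
```

View pics/m3.png

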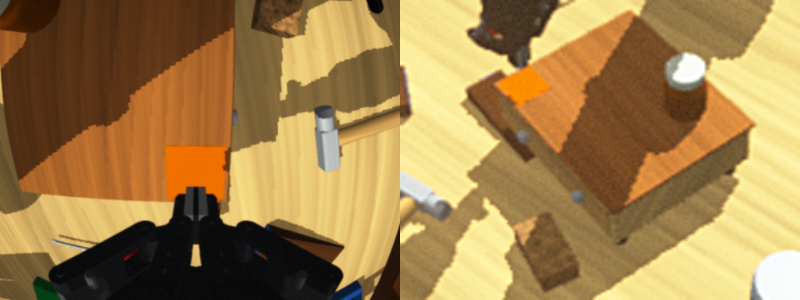

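The fingertips are over the orange patch, at about (195,190) in the wrist tile, and the chest is unmoved in the side tile. Descending gently.

Request:
send_rows(
  increments=[
    [[0,0,0],[0,0,1.0],1],
    [[0,0,0],[0,0,1.0],1],
    [[0,0,0],[0,0,0.8],1],
    [[0,0,0],[0,0,0.4],1],
    [[0,0,0],[0,0,0.2],1],
    [[0,0,0],[0,0,0.1],1],
    [[0,0,0],[0,0,0.1],1],
    [[0,0,0],[0,0,0],1],
  ],
)

```text
t: 11.05
position: [551.6, -10.6, 129.4]
tool_rot: [[0.224, 0.975, 0.0], [0.975, -0.224, 0.0], [0.0, 0.0, -1.0]]
ft_force: [-0.8, -0.0, 0.2]
width: -0.2
```

Request:
send_rows(
  increments=[
    [[0,0,0],[0,0,0.1],1],
    [[0,0,0],[0,0,0.1],1],
    [[0,0,0],[0,0,0],1],
  ],
)

```text
t: 11.3
position: [551.5, -10.4, 127.3]
tool_rot: [[0.224, 0.975, 0.0], [0.975, -0.224, 0.0], [0.0, 0.0, -1.0]]
ft_force: [0.2, -0.8, -0.1]
width: 0.1
```

Request:
send_rows(
  increments=[
    [[0,0,0],[0,0,0.1],1],
    [[0,0,0],[0,0,0.1],1],
    [[0,0,0],[0,0,0],1],
  ],
)

```text
t: 11.55
position: [551.4, -10.5, 125.2]
tool_rot: [[0.224, 0.975, 0.0], [0.975, -0.224, 0.0], [0.0, 0.0, -1.0]]
ft_force: [0.3, -0.0, -0.2]
width: 0.2
```

Request:
send_rows(
  increments=[
    [[0,0,0],[0,0,0.1],1],
    [[0,0,0],[0,0,0],1],
  ],
)

```text
t: 11.72
position: [551.5, -10.6, 125.0]
tool_rot: [[0.224, 0.975, 0.0], [0.975, -0.224, 0.001], [0.001, 0.0, -1.0]]
ft_force: [-2.5, 1.2, 11.5]
width: -0.2
```

Request:
send_rows(
  increments=[
    [[0,0,0],[0,0,0.03],1],
    [[0,0,0],[0,0,0],1],
    [[0,0,0],[0,0,0],1],
  ],
)

```text
t: 11.97
position: [551.6, -10.6, 125.0]
tool_rot: [[0.224, 0.974, 0.001], [0.974, -0.224, 0.001], [0.001, 0.0, -1.0]]
ft_force: [-4.9, 0.9, 14.5]
width: -0.4
```

```bash
python3 - <<'E'
from h import *
for i in range(5):
    d=grab('wrist','w5'); s=robot.read_state(); print(s['t'],s['position'].round(2),s['ft_force'].round(2))
E
```

```text
12.0167 [551.56 -10.59 124.97] [-4.98  0.9  13.49]
12.0667 [551.55 -10.61 124.96] [-4.04  1.6  13.54]
12.1167 [551.55 -10.63 124.96] [-4.5   1.08 13.37]
12.1667 [551.56 -10.62 124.97] [-4.78  1.15 14.45]
12.2167 [551.6  -10.61 124.98] [-4.02  0.99 14.26]
```

Request:
send_rows(
  increments=[
    [[0,0,0],[0,-0.05,0],1],
    [[0,0,0],[0,0,0],1],
    [[0,0,0],[0,0,0],1],
    [[0,0,0],[0,0,0],1],
  ],
)

```text
t: 12.55
position: [551.5, -10.6, 125.0]
tool_rot: [[0.224, 0.975, 0.001], [0.975, -0.224, 0.001], [0.001, 0.001, -1.0]]
ft_force: [-1.2, 2.2, 12.4]
width: 0.0
```

```bash
python3 - <<'E'
from h import *
s=grab('side','s4'); t=grab('top','t4'); st()
def fit(f):
    d=load(f); F=192/np.tan(np.radians(float(d['vfov']))/2)
    v,u=np.mgrid[0:384,0:512]; z=d['range_z']
    c=np.stack([(u-d['cx'])/F*z,-(v-d['cy'])/F*z,-z],-1); M=d['cam_to_world']
    p=(c@M[:3,:3].T+M[:3,3])[z>0]; q=(p[:,:2]-C)@R2
    m=(abs(q[:,0])<105)&(abs(q[:,1])<125)&(abs(p[:,2]-100)<6)
    X=np.c_[q[m],np.ones(m.sum())]; k=np.linalg.lstsq(X,p[m,2],rcond=None)[0]
    print(f,m.sum(),'tilt rad x,y',k[:2].round(4),'z at orange',(k@[84,-104,1]).round(2),'centre',k[2].round(2))
for f in('s0','s3','s4','t0','t4'):fit(f)
e=[cv2.resize(load(f)['image'][160:280,150:310],(400,300),interpolation=cv2.INTER_CUBIC) for f in('s3','s4')]
cv2.imwrite('pics/m4.png',np.hstack(e))
E
```

```text
t 12.65 pos [551.5 -10.6 125. ] chest xy [  83.5 -104.9] width 0.0
F chest x,y,z [-2.04 -0.07] 12.48 tool x in chest [-0.0029  1.    ] z [ 0.001  0.001 -1.   ]
q [-0.64  0.58  0.82  1.95 -0.56  0.86  0.25]
s0 3357 tilt rad x,y [ 0.0008 -0.0006] z at orange 100.32 centre 100.19
s3 3356 tilt rad x,y [ 0.0003 -0.001 ] z at orange 100.29 centre 100.16
s4 3303 tilt rad x,y [ 0.0002 -0.    ] z at orange 100.13 centre 100.12
t0 6998 tilt rad x,y [0.0009 0.0015] z at orange 101.14 centre 101.22
t4 2516 tilt rad x,y [0.0003 0.0026] z at orange 100.84 centre 101.09
```

View pics/m4.png

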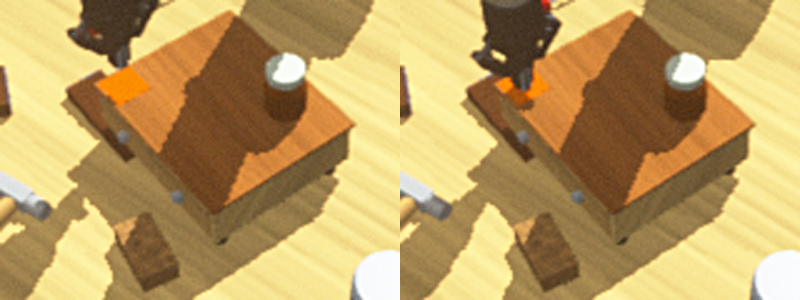

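The view shows the fingertips on the patch at (520,90), with the chest level and in place under 12 N. I'll add a little for margin, then hold.

Request:
send_rows(
  increments=[
    [[0,0,0],[0,0,0.02],1],
    [[0,0,0],[0,0,0],1],
    [[0,0,0],[0,0,0],1],
    [[0,0,0],[0,0,0],1],
    [[0,0,0],[0,0,0],1],
    [[0,0,0],[0,0,0],1],
    [[0,0,0],[0,0,0],1],
    [[0,0,0],[0,0,0],1],
    [[0,0,0],[0,0,0],1],
    [[0,0,0],[0,0,0],1],
    [[0,0,0],[0,0,0],1],
    [[0,0,0],[0,0,0],1],
  ],
)

```text
t: 13.65
position: [551.6, -10.6, 125.0]
tool_rot: [[0.224, 0.975, 0.002], [0.975, -0.224, 0.001], [0.001, 0.001, -1.0]]
ft_force: [-4.1, 1.0, 14.0]
width: -0.2
```

```bash
python3 - <<'E'
from h import *
st(); f=robot.read_state()['ft_force'][2]
if 11<f<19: print(robot.close_job())
E
```

```text
t 13.65 pos [551.6 -10.6 125. ] chest xy [  83.6 -104.9] width -0.2
F chest x,y,z [-4.2   0.05] 14.0 tool x in chest [-0.0029  1.    ] z [ 0.002  0.001 -1.   ]
q [-0.64  0.58  0.82  1.95 -0.56  0.86  0.25]
the job is handed in; nothing more can be done
None
```

The wedge is under the short foot, the chest stands level, and I handed the job in at 13.65 s with the shut fingertips pressing 14 N on the orange corner.

- **Wedge:** I pushed the small dark wedge along the bench with two fingertips on its blue back face. It slid at about 1 N. The push rose to 4–5 N, with a momentary 5.9 N peak, when the ramp met the foot, and I stopped there.
- **Press test:** the fingertips met the orange patch at the height expected for a level chest. Under 12–14 N over the last second or so, the height held within about 0.2 mm.
- **Level check:** fitting the lid in the side camera's range image gave a tilt under 0.001 rad both before and under load. The height at the orange corner changed by about 0.2 mm. The top camera, partly blocked by the arm, read a tilt of up to 0.0026 rad in the last picture, but it also read 0.0015 rad before any move, so I put that down to calibration.
- **Chest position:** by eye, the chest has not moved in the pictures.
- **Sideways force:** a side load of about 4 N on the fingers came back with the final press. I had eased it to about 2 N just before. I saw no movement from it.

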